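# Open the red-lidded coffee jar at the cafe counter

### The arm

A 6-joint arm with a two-finger parallel gripper is mounted at the origin on the work surface. World frame = base frame: x ahead of the robot, y to its left, z up, the work surface at z = 0. Lengths are in m, angles in rad, forces in N, time in s.
With the tool pointing down it reaches from about 0.35 to 0.775 m from the base axis. Payload 5.5 kg.
Tool frame: the origin (TCP) lies between the finger pads; the fingertips stand 11 mm ahead of it and the grasp point (between the pads) lies 8 mm behind it (tips_ahead is the distance from the TCP to the fingertips, in m); z points along the fingers, y is the line along which they close (so a half turn about z gives the same grasp; the last joint's range is limited). The gripper opens to 85 mm and grips with 20 to 120 N. Pads are 22 mm wide; open, the fingers measure 114 mm over their backs; the gripper's body (76 mm by 85 mm) begins 54 mm behind the grasp point. The pads swing forward as they close: fully open they stand 13 mm farther back than shut.
Start: joints at [1.13, 0.313, 0.046, 1.304, 0, 1.431], TCP at [0.17, 0.549, 0.242] pointing down, gripper open.
Joint ranges: [-2.76, 2.76], [-0.86, 1.69], [-1.03, 1.26], [-2.2, 2.34], [-1.47, 1.5], [-3.14, 3.14]. Speed limits (rad/s): [2.57, 2.57, 3.14, 3.14, 3.14, 3.14].

### API

Orientations are given as a unit quaternion [w, x, y, z].
In Python, from workcell import * gives the robot as it stands. The module is installed in compiled form; this text tells all that it offers.
- The arm moves only by the tool jog_arm, never from a script. Its argument "moves" is a list of rows, each an object with "fingers": the closure, from 0 (fully open) to 1 (shut); "slide": the shift along the tool's x, y, z in mm, a list of three; "angular": the turn, a rotation vector about the tool's x, y, z in degrees, a list of three. A call has 1 to 10 rows; each row is the pose to reach, as a shift and turn from the pose commanded when the call began, along the tool's axes at that moment; what a row does not reach only later rows make up. A row lasts 1/12 s, in which the tool goes at most 41.7 mm and 7.16 degrees, less where a joint would pass 70% of its speed; a pose out of reach is approached as far as the arm can. A call with a gripper value outside its range is refused whole. The fingers move at their own pace and stop on an object; "squeeze" is the grip in N (left out, the last holds). Time passes only in rows, so rows that repeat a pose let the fingers close. It gives the time, the measured TCP pose, the force, the opening and the grip force at its end, in the units of the state.
- get_state(): the state, without advancing time (a new reading comes with each control period).
- read_camera(name): name is "side" or "top"; returns a dict with "color" (384x512x3 uint8, red, green, blue), "fovy" (degrees; the focal length in pixels is half the picture's height over the tangent of half this angle, whatever the lens; pixels are square), "cx", "cy" (the principal point, pixels), "world_from_camera" (4x4, takes a point from camera to world coordinates). Camera axes: x right, y down, z forward; pixel columns grow to the right and rows downward; lengths in m; the calibration is good to about 2 mm. A picture is of the moment at which its call begins. There is no depth.
- hand_in(): hands the job in; it is judged then, once.
Trained networks look in a picture, given as the dict that the camera call returned (one of the last four; its "shot" number tells which), for a name from the list of things; names that differ only in an ending like _2 or _b are one class to them, and where a whole thing is asked for, a point or a joint stands for the part that bears it (a point fixed in the world has none). Each returns a list of dicts, best first, with "p" (0 to 1); they miss things now and then, are a little off and sometimes report something else, mostly with a low value. They report only what shows in the picture. A call takes as long as a camera call. They do not tell look-alikes from the thing itself.
- look_for(target, picture): "point" ([column, row] in pixels, amid what is visible of it).
- tip_of(target, picture): "point" ([column, row] in pixels: a listed point, or the origin of a listed thing).
The state is a dict: "clock": time; "joint_pos": joint angles; "qvel": joint speeds; "tau": joint torques, N m; "tcp_pos": TCP position; "orientation": TCP orientation; "wrist_force": force on the tool from outside, world axes, zero at the start; "ft_torque": the same for the moment, N m; "finger_gap": finger opening in m; "grip_force": force on a finger pad.
Only numpy, scipy, OpenCV 4.12 (cv2) and the standard library are available. Lean on these libraries where they do the work, as an engineer would, in place of code of your own. Each camera call takes 0.05 s, during which the arm holds its last target. There are 200 camera calls.

### The job

Open the jar with the red lid: unscrew the lid anticlockwise, twisting and regripping as often as it needs, until it comes free, then lift it off and set it down (do not drop it) right way up on the round cork coaster. Do not shift or tip the jar with the black lid.

Things in the scene. Friction and masses are not known exactly. Their poses are not given: they have to be found in the camera images.
- red_lid_mid (a point): Centre of the red screw lid's ribbed round grip part, 60 mm across, 30 mm tall; z up, x along the white stripe on its top. It closes a white jar fixed to the counter, this point 125 mm up. Below the grip: 24 mm of steel neck 58 mm across, then a shoulder 84 mm across. A plug with lugs, hidden in the neck, ends 33.5 mm below this point; off the jar, the lid stands on it. About 90 g.
- lid_turn (a joint): Turn of the red lid in rad: 0 tight, growing anticlockwise seen from above to a firm stop at 2.30, where it lifts straight off (held down before about 2.1); its white stripe then points to the black mark on the jar's shoulder. The lid does not rise as it turns, takes about 0.25 N m and stays where it is left.
- coaster_top (a point): Centre of the top of the round cork coaster, 110 mm across, 6 mm thick, fixed flat on the counter. With the lid standing on it, the lid's listed point is 33.5 mm above this one.
- black_jar: The lookalike white jar with a black lid, 140 mm tall, 112 mm across its dark foot, standing loose; to be left alone. Origin at the centre of its underside, z up.
Not all that is in view belongs to the job. Of the things like the part that bears red_lid_mid, leave any that is blue; of the rest the smaller one is meant. What is shaped like the part that bears lid_turn but orange or yellow is not meant.

How it is judged:
On the way, in this order (a step that is already met when the one before it is completed fails the run):
1. the red lid has been turned anticlockwise until free (value of joint lid_turn above 1.95 rad), for 0.05 s.
2. the red lid has been lifted clear of the jar (height (world z) of red_lid_mid above 0.145 m), for 0.05 s.
3. the red lid has been lowered to the coaster in the grip (its plug within 20 mm of the cork) (horizontal distance between red_lid_mid and coaster_top below 0.04 m and z of red_lid_mid in the frame of coaster_top below 0.0535 m and contact force between the fingers and red_lid above 0.5 N), for 0.05 s.
At the end, for the whole second after the job is handed in: The red lid stands at rest on the cork coaster, right way up on its plug (within 10 degrees of upright), its centre within 35 mm of the coaster's centre (horizontal distance between red_lid_mid and coaster_top below 0.035 m and z of red_lid_mid in the frame of coaster_top between 0.027 and 0.04 m and angle between red_lid_mid's own z axis and vertical below 0.17 rad and linear speed of red_lid below 0.02 m/s); the robot touches nothing.
It fails at once if the black-lidded jar is shifted by more than 30 mm or tipped (distance of black_jar from where it was at the start of the episode above 0.03 m or angle between black_jar's own z axis and vertical above 0.25 rad).
It also fails if it takes over 51 s, if anything falls off the work surface, if the arm or the gripper's body presses on something with over 40 N, if the wrist force passes 120 N, or if a joint passes its speed limit or range.

## Working session

There is one attempt and no reset: what is moved stays moved. The work goes in short steps, Python scripts to look and compute and a tool call to move; the robot and the scene stay as the last step left them, time stands still between calls to the robot, and variables do not carry over. Pictures are saved under pics/ and viewed, at most 10 in all, crops included, and the job is handed in when it is done.

Besides the shell and the picture viewer there is one more tool, called after ">>>" as name(argument=value, ...) on one line, values as JSON. jog_arm: Moves the arm, as the interface text tells. Its arguments: {"type":"object","properties":{"moves":{"type":"array","items":{"type":"object","properties":{"fingers":{"type":"number"},"slide":{"type":"array","items":{"type":"number"}},"angular":{"type":"array","items":{"type":"number"}}}}},"squeeze":{"type":"number"}},"required":["moves"]}

```bash
mkdir -p pics; cat > h.py <<'E'
from workcell import *
import numpy as np, cv2
def K(p):
    f=p["color"].shape[0]/2/np.tan(np.radians(p["fovy"])/2); return f,p["cx"],p["cy"]
def ray(p,uv):
    f,cx,cy=K(p);T=np.array(p["world_from_camera"]);d=T[:3,:3]@np.array([(uv[0]-cx)/f,(uv[1]-cy)/f,1]);return T[:3,3],d
def atz(p,uv,z):
    o,d=ray(p,uv);return o+d*(z-o[2])/d[2]
def proj(p,X):
    f,cx,cy=K(p);T=np.array(p["world_from_camera"]);c=T[:3,:3].T@(np.array(X)-T[:3,3]);return c[:2]/c[2]*f+[cx,cy]
def save(p,n): cv2.imwrite("pics/"+n+".png",p["color"][:,:,::-1])
E
python3 - <<'E'
from h import *
np.set_printoptions(precision=3,suppress=True)
s=get_state();print(s)
ims=[]
for n in("top","side"):
    p=read_camera(n);save(p,n)
    print(n,p["fovy"],p["cx"],p["cy"],np.array(p["world_from_camera"]))
    for t,z in(("red_lid_mid",.125),("coaster_top",.006),("black_jar",0)):
        for d in tip_of(t,p): print(t,d["p"],np.round(d["point"],1),atz(p,d["point"],z))
    for d in look_for("lid_turn",p): print("lf",d["p"],d["point"])
E
```

```text
{'clock': 0.0, 'joint_pos': array([ 1.13 ,  0.314,  0.045,  1.304, -0.   ,  1.431]), 'qvel': array([-0.001,  0.001,  0.001, -0.001,  0.001, -0.002]), 'tau': array([  0.   , -48.063,  29.853,   0.019,  -0.   ,  -0.   ]), 'tcp_pos': array([0.17 , 0.549, 0.241]), 'orientation': array([-0.   ,  0.15 ,  0.989, -0.001]), 'wrist_force': array([ 0.349, -0.502, -0.273]), 'ft_torque': array([-0.065, -0.01 ,  0.003]), 'grip_force': 0.0, 'finger_gap': 0.08547143964522448}
top 46.860094778261946 261.3374318633263 192.09413749403075 [[-0.011 -0.999  0.034  0.572]
 [-1.     0.011  0.007 -0.125]
 [-0.007 -0.034 -0.999  1.167]
 [ 0.     0.     0.     1.   ]]
red_lid_mid 0.59 [351.5 159.1] [ 0.682 -0.331  0.125]
red_lid_mid 0.56 [305. 113.] [ 0.793 -0.223  0.125]
red_lid_mid 0.55 [295.9 172.5] [ 0.652 -0.199  0.125]
coaster_top 0.66 [232.8 260. ] [ 0.435 -0.04   0.006]
black_jar 0.75 [132.7 181.2] [0.644 0.223 0.   ]
side 57.51777788357539 257.8808069992196 190.05129371727043 [[ 0.955 -0.164  0.246  0.386]
 [-0.295 -0.471  0.831 -0.84 ]
 [-0.021 -0.867 -0.498  0.534]
 [ 0.     0.     0.     1.   ]]
red_lid_mid 0.83 [333.5 265.8] [ 0.633 -0.446  0.125]
red_lid_mid 0.68 [285.9 195.2] [ 0.641 -0.202  0.125]
red_lid_mid 0.67 [351.6 216.1] [ 0.738 -0.324  0.125]
coaster_top 0.56 [190.9 220.4] [ 0.431 -0.055  0.006]
black_jar 0.79 [240.1 167.5] [0.637 0.22  0.   ]
```

```bash
cd pics; python3 -c "
import cv2
for n in('top','side'): cv2.imwrite(n+'2.png',cv2.resize(cv2.imread(n+'.png'),(800,600),interpolation=cv2.INTER_CUBIC))"
```

```text
(no output)
```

View pics/top2.png

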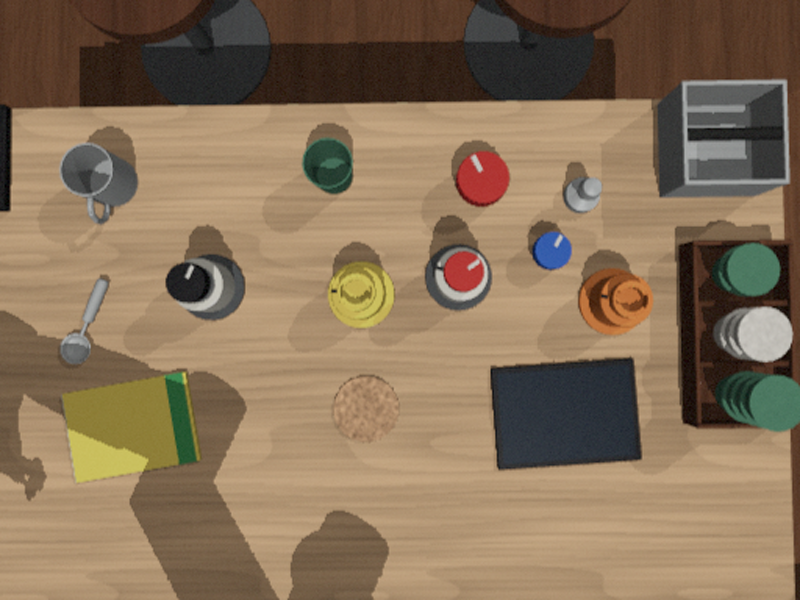

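View pics/side2.png

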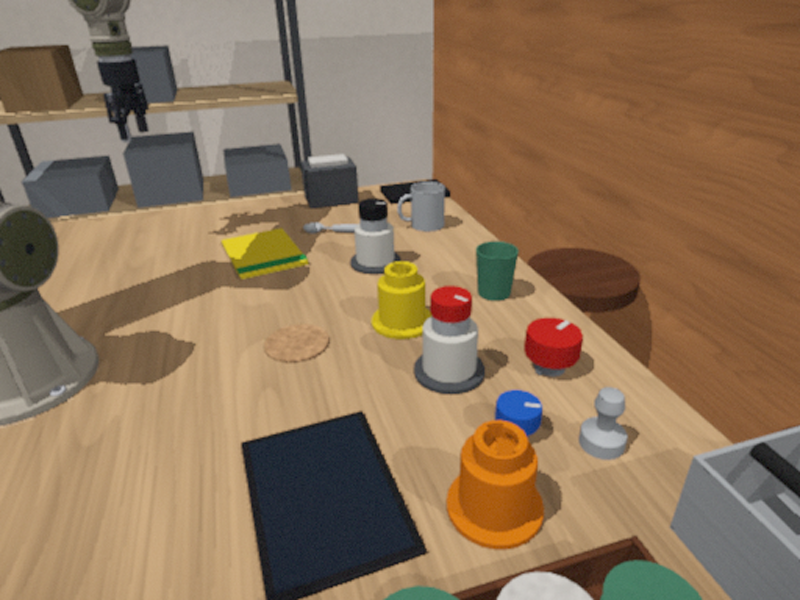

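The top view shows the target red lid at about (464,271) in the enlarged picture. Its stripe points right and up, and the black mark on the shoulder is at about (440,267). The coaster is at (366,408). The loose, bigger red lid at (482,178) is a decoy. Next I refine the positions by colour.

```bash
cat >> h.py <<'E'
def tri(pa,ua,pb,ub):
    A=np.zeros((3,3));b=np.zeros(3)
    for p,u in((pa,ua),(pb,ub)):
        o,d=ray(p,u);d=d/np.linalg.norm(d);M=np.eye(3)-np.outer(d,d);A+=M;b+=M@o
    return np.linalg.solve(A,b)
def blobs(p,lo,hi,near,r):
    h=cv2.cvtColor(p["color"],cv2.COLOR_RGB2HSV);h[...,0]=(h[...,0].astype(int)+90)%180
    m=cv2.inRange(h,lo,hi);n,l,st,c=cv2.connectedComponentsWithStats(m)
    return [(c[i],st[i]) for i in range(1,n) if st[i,4]>100 and np.hypot(*(c[i]-near))<r]
E
python3 - <<'E'
from h import *
np.set_printoptions(precision=4,suppress=True)
t=read_camera("top");s=read_camera("side")
R=((80,130,60),(98,255,255))
for b in blobs(t,*R,(297,173),15):print("top",b)
for b in blobs(s,*R,(288,195),15):print("side",b)
ut=blobs(t,*R,(297,173),15)[0][0];us=blobs(s,*R,(288,195),15)[0][0]
print(tri(t,ut,s,us),atz(t,ut,.140))
C=((95,60,60),(105,190,255))
print(t["color"][261,234],s["color"][219,190],t["color"][285,234])
print(tri(t,tip_of("coaster_top",t)[0]["point"],s,tip_of("coaster_top",s)[0]["point"]))
# edges / check projections
X=np.array([.65,-.2,.14]);print(proj(t,[.435,-.045,.006]),proj(s,[.435,-.045,.006]))
print("tcp side",proj(s,get_state()["tcp_pos"]))
g=lambda p,u,w:cv2.resize(p["color"][u[1]-w*3//4:u[1]+w*3//4,u[0]-w:u[0]+w,::-1],(400,300),interpolation=cv2.INTER_CUBIC)
cv2.imwrite("pics/crops.png",np.vstack([np.hstack([g(t,(297,173),36),g(s,(288,205),50)]),np.hstack([g(t,(234,261),36),g(s,(75,70),60)])]))
E
```

```text
top (array([295.661, 173.533]), array([284, 161,  25,  25, 469], dtype=int32))
side (array([287.8959, 194.2475]), array([275, 183,  27,  23, 509], dtype=int32))
[ 0.6486 -0.1984  0.1244] [ 0.6488 -0.1978  0.14  ]
[152 118  93] [184 145 107] [181 152 118]
[ 0.4305 -0.0409  0.0107]
[234.6373 259.8179] [191.8064 218.0513]
tcp side [86.8126 87.2449]
```

View pics/crops.png

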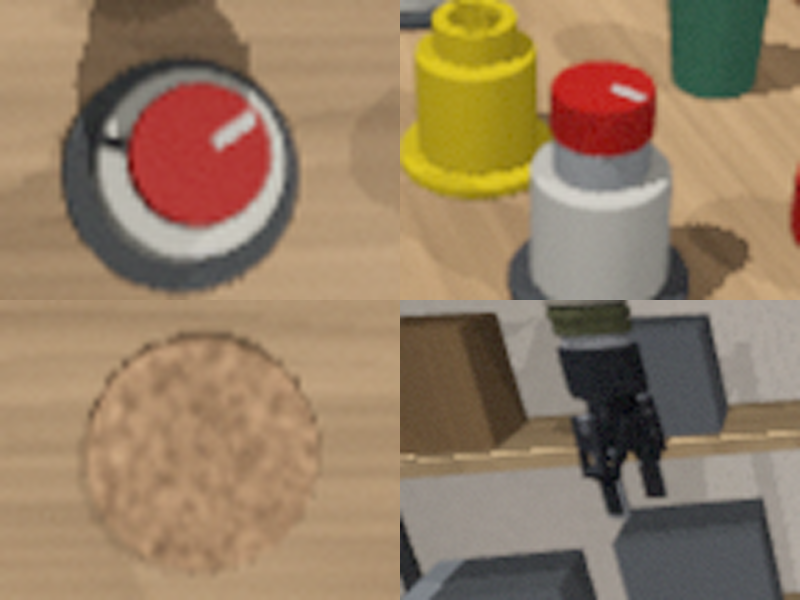

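The crops put the lid centre at about (297,173.5) and the coaster centre at about (234.2,261.4) in the top camera. That gives a lid near (0.649,-0.201) and a coaster near (0.431,-0.044). Moving in.

>>> jog_arm(moves=[{"slide": [-30,-25,0],"fingers": 0},{"slide": [-60,-50,0]},{"slide": [-90,-75,0]},{"slide": [-120,-100,0]},{"slide": [-150,-125,0]},{"slide": [-180,-150,0]},{"slide": [-210,-175,0]},{"slide": [-240,-200,0]},{"slide": [-270,-225,0]},{"slide": [-300,-250,0]}], squeeze=80)

```text
schema error: expected keys fingers, slide, angular
```

>>> jog_arm(moves=[{"slide": [-30,-25,0],"fingers": 0,"angular": [0,0,0]},{"slide": [-60,-50,0],"fingers": 0,"angular": [0,0,0]},{"slide": [-90,-75,0],"fingers": 0,"angular": [0,0,0]},{"slide": [-120,-100,0],"fingers": 0,"angular": [0,0,0]},{"slide": [-150,-125,0],"fingers": 0,"angular": [0,0,0]},{"slide": [-180,-150,0],"fingers": 0,"angular": [0,0,0]},{"slide": [-210,-175,0],"fingers": 0,"angular": [0,0,0]},{"slide": [-240,-200,0],"fingers": 0,"angular": [0,0,0]},{"slide": [-270,-225,0],"fingers": 0,"angular": [0,0,0]},{"slide": [-300,-250,0],"fingers": 0,"angular": [0,0,0]}], squeeze=80)

```text
clock: 1.53
tcp_pos: [0.3835, 0.2199, 0.2427]
orientation: [0.0, 0.15, 0.989, 0.0]
wrist_force: [1.3, 0.5, 0.6]
finger_gap: 0.0858
grip_force: 0.0
```

>>> jog_arm(moves=[{"slide": [-30,-25,0],"fingers": 0,"angular": [0,0,7]},{"slide": [-60,-50,0],"fingers": 0,"angular": [0,0,14]},{"slide": [-90,-75,0],"fingers": 0,"angular": [0,0,21]},{"slide": [-120,-100,0],"fingers": 0,"angular": [0,0,28]},{"slide": [-150,-125,0],"fingers": 0,"angular": [0,0,35]},{"slide": [-180,-150,0],"fingers": 0,"angular": [0,0,42]},{"slide": [-210,-175,0],"fingers": 0,"angular": [0,0,49]},{"slide": [-240,-200,0],"fingers": 0,"angular": [0,0,56]},{"slide": [-270,-225,0],"fingers": 0,"angular": [0,0,63]},{"slide": [-300,-250,0],"fingers": 0,"angular": [0,0,70]}])

```text
clock: 2.37
tcp_pos: [0.5961, -0.108, 0.2424]
orientation: [0.0, 0.692, 0.722, 0.0]
wrist_force: [-0.1, 0.4, -1.1]
finger_gap: 0.0852
grip_force: 0.0
```

```bash
cat >> h.py <<'E'
from scipy.spatial.transform import Rotation as Ro
def rel(target):
    s=get_state();w,x,y,z=s["orientation"];R=Ro.from_quat([x,y,z,w])
    ty=R.as_matrix()[:,1];print("t",round(s["clock"],2),"tcp",np.round(s["tcp_pos"],4),"yaw y",round(np.degrees(np.arctan2(ty[1],ty[0])),1),"j",np.round(s["joint_pos"],2),"F",np.round(s["wrist_force"],1),"gap",round(s["finger_gap"],4),"g",round(s["grip_force"],1),"zaxis",np.round(R.as_matrix()[:,2],3))
    print("slide mm",np.round(1000*R.inv().apply(np.array(target)-s["tcp_pos"]),1))
E
python3 -c "
from h import *
rel([.649,-.201,.242])"
```

```text
t 2.37 tcp [ 0.5961 -0.108   0.2424] yaw y 2.4 j [-0.31  0.37  0.13  1.33  0.    1.22] F [-0.1  0.4 -1.1] gap 0.0852 g 0.0 zaxis [ 0.  0. -1.]
slide mm [-95.1  49.    0.4]
```

>>> jog_arm(moves=[{"slide": [-32,16,0],"fingers": 0,"angular": [0,0,0]},{"slide": [-64,33,0],"fingers": 0,"angular": [0,0,0]},{"slide": [-95,49,20],"fingers": 0,"angular": [0,0,0]},{"slide": [-95,49,60],"fingers": 0,"angular": [0,0,0]},{"slide": [-95,49,60],"fingers": 0,"angular": [0,0,0]},{"slide": [-95,49,60],"fingers": 0,"angular": [0,0,0]}])

```text
clock: 2.87
tcp_pos: [0.6465, -0.198, 0.179]
orientation: [-0.004, 0.69, 0.724, -0.001]
wrist_force: [0.1, 0.2, -0.3]
finger_gap: 0.0854
grip_force: 0.0
```

```bash
python3 - <<'E'
from h import *
rel([.649,-.201,.120])
g=lambda p,u,w:cv2.resize(p["color"][u[1]-w*3//4:u[1]+w*3//4,u[0]-w:u[0]+w,::-1],(400,300),interpolation=cv2.INTER_CUBIC)
t=read_camera("top");s=read_camera("side")
X=get_state()["tcp_pos"];print(proj(t,X),proj(s,X))
cv2.imwrite("pics/c2.png",np.hstack([g(t,(297,173),60),g(s,(288,180),60)]))
E
```

```text
t 2.87 tcp [ 0.6465 -0.198   0.179 ] yaw y 2.7 j [-0.42  0.54  0.24  1.28  0.    1.11] F [ 0.1  0.2 -0.3] gap 0.0854 g 0.0 zaxis [-0.007  0.003 -1.   ]
slide mm [-3.3  2.8 59. ]
[297.26190259 171.77365462] [289.38325627 170.78242754]
```

View pics/c2.png

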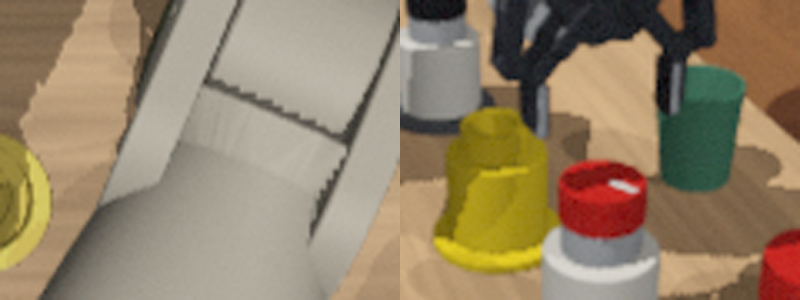

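The fingers straddle the lid's column in the side view: finger midpoint at about x=603, lid at about 602. Descending.

>>> jog_arm(moves=[{"slide": [0,0,20],"fingers": 0,"angular": [0,0,0]},{"slide": [0,0,40],"fingers": 0,"angular": [0,0,0]},{"slide": [0,0,60],"fingers": 0,"angular": [0,0,0]},{"slide": [0,0,61],"fingers": 0,"angular": [0,0,0]},{"slide": [0,0,61],"fingers": 0,"angular": [0,0,0]},{"slide": [0,0,61],"fingers": 0,"angular": [0,0,0]}])

```text
clock: 3.47
tcp_pos: [0.6503, -0.1986, 0.1245]
orientation: [0.002, 0.689, 0.724, 0.001]
wrist_force: [-0.3, 0.6, 0.4]
finger_gap: 0.0854
grip_force: 0.0
```

>>> jog_arm(moves=[{"slide": [0,0,0],"fingers": 0.15,"angular": [0,0,0]},{"slide": [0,0,0],"fingers": 0.25,"angular": [0,0,0]},{"slide": [0,0,0],"fingers": 0.4,"angular": [0,0,0]},{"slide": [0,0,0],"fingers": 0.6,"angular": [0,0,0]},{"slide": [0,0,0],"fingers": 1,"angular": [0,0,0]},{"slide": [0,0,0],"fingers": 1,"angular": [0,0,0]},{"slide": [0,0,0],"fingers": 1,"angular": [0,0,0]}], squeeze=60)

```text
clock: 4.05
tcp_pos: [0.6499, -0.199, 0.1237]
orientation: [0.002, 0.69, 0.724, 0.001]
wrist_force: [-0.7, 1.2, 6.2]
finger_gap: 0.0583
grip_force: 64.6
```

```bash
python3 - <<'E'
from h import *
rel([.649,-.201,.120]);print(get_state()["ft_torque"])
E
```

```text
t 4.05 tcp [ 0.6499 -0.199   0.1237] yaw y 2.8 j [-0.42  0.56  0.14  1.14  0.    1.11] F [-0.7  1.2  6.2] gap 0.0583 g 64.6 zaxis [ 0.003 -0.001 -1.   ]
slide mm [-2.  -1.   3.7]
[0.12338887 0.20632713 0.02083485]
```

>>> jog_arm(moves=[{"slide": [0,0,0],"fingers": 1,"angular": [0,0,-4]},{"slide": [0,0,0],"fingers": 1,"angular": [0,0,-8]},{"slide": [0,0,0],"fingers": 1,"angular": [0,0,-12]},{"slide": [0,0,0],"fingers": 1,"angular": [0,0,-16]},{"slide": [0,0,0],"fingers": 1,"angular": [0,0,-20]},{"slide": [0,0,0],"fingers": 1,"angular": [0,0,-24]},{"slide": [0,0,0],"fingers": 1,"angular": [0,0,-28]},{"slide": [0,0,0],"fingers": 1,"angular": [0,0,-32]}])

```text
clock: 4.72
tcp_pos: [0.65, -0.1992, 0.1237]
orientation: [0.002, 0.462, 0.887, 0.0]
wrist_force: [-0.2, -0.4, 5.4]
finger_gap: 0.0579
grip_force: 64.6
```

```bash
python3 - <<'E'
from h import *
rel([.649,-.201,.120]);print(get_state()["ft_torque"])
s=read_camera("side");u=(288,190);w=40
cv2.imwrite("pics/c3.png",cv2.resize(s["color"][u[1]-30:u[1]+30,u[0]-w:u[0]+w,::-1],(600,450),interpolation=cv2.INTER_CUBIC))
E
```

```text
t 4.72 tcp [ 0.65   -0.1992  0.1237] yaw y 34.9 j [-0.42  0.56  0.14  1.14  0.    0.55] F [-0.2 -0.4  5.4] gap 0.0579 g 64.6 zaxis [ 0.004 -0.001 -1.   ]
slide mm [-0.9 -1.8  3.7]
[ 0.16071636  0.04741505 -0.35939602]
```

View pics/c3.png

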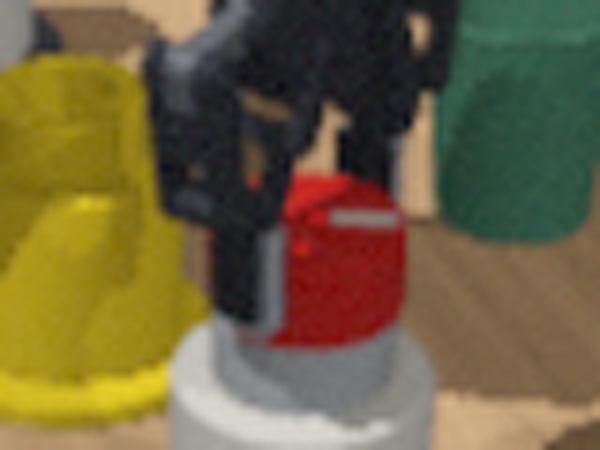

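The pad is on the lid's side, and the stripe at (365,218) has turned from sloping down to horizontal, so the lid follows the grip. Continuing the twist.

>>> jog_arm(moves=[{"slide": [0,0,0],"fingers": 1,"angular": [0,0,-5]},{"slide": [0,0,0],"fingers": 1,"angular": [0,0,-10]},{"slide": [0,0,0],"fingers": 1,"angular": [0,0,-15]},{"slide": [0,0,0],"fingers": 1,"angular": [0,0,-20]},{"slide": [0,0,0],"fingers": 1,"angular": [0,0,-25]},{"slide": [0,0,0],"fingers": 1,"angular": [0,0,-30]},{"slide": [0,0,0],"fingers": 1,"angular": [0,0,-35]},{"slide": [0,0,0],"fingers": 1,"angular": [0,0,-40]},{"slide": [0,0,0],"fingers": 1,"angular": [0,0,-45]},{"slide": [0,0,0],"fingers": 1,"angular": [0,0,-50]}])

```text
clock: 5.6
tcp_pos: [0.6502, -0.1983, 0.1237]
orientation: [0.002, 0.044, 0.999, 0.0]
wrist_force: [0.1, 2.2, 6.4]
finger_gap: 0.0582
grip_force: 64.6
```

>>> jog_arm(moves=[{"slide": [0,0,0],"fingers": 1,"angular": [0,0,-5]},{"slide": [0,0,0],"fingers": 1,"angular": [0,0,-10]},{"slide": [0,0,0],"fingers": 1,"angular": [0,0,-15]},{"slide": [0,0,0],"fingers": 1,"angular": [0,0,-20]},{"slide": [0,0,0],"fingers": 1,"angular": [0,0,-25]},{"slide": [0,0,0],"fingers": 1,"angular": [0,0,-30]},{"slide": [0,0,0],"fingers": 1,"angular": [0,0,-35]},{"slide": [0,0,0],"fingers": 1,"angular": [0,0,-40]},{"slide": [0,0,0],"fingers": 1,"angular": [0,0,-44]},{"slide": [0,0,0],"fingers": 1,"angular": [0,0,-46]}])

```text
clock: 6.43
tcp_pos: [0.6497, -0.1976, 0.1238]
orientation: [0.002, -0.35, 0.937, 0.0]
wrist_force: [-0.9, 4.7, 8.0]
finger_gap: 0.0582
grip_force: 64.8
```

```bash
python3 - <<'E'
from h import *
rel([.649,-.201,.120]);print(get_state()["ft_torque"])
E
```

```text
t 6.43 tcp [ 0.6497 -0.1976  0.1238] yaw y 131.0 j [-0.41  0.56  0.14  1.14  0.   -1.13] F [-0.9  4.7  8. ] gap 0.0582 g 64.8 zaxis [ 0.003  0.001 -1.   ]
slide mm [ 2.8 -2.1  3.8]
[ 1.10311755  0.44006122 -0.42583041]
```

>>> jog_arm(moves=[{"slide": [0,0,0],"fingers": 1,"angular": [0,0,-3]},{"slide": [0,0,0],"fingers": 1,"angular": [0,0,-5]},{"slide": [0,0,0],"fingers": 1,"angular": [0,0,-5]}])

```text
clock: 6.68
tcp_pos: [0.6496, -0.1976, 0.1237]
orientation: [0.002, -0.39, 0.921, 0.0]
wrist_force: [-0.8, 3.7, 8.5]
finger_gap: 0.0582
grip_force: 64.8
```

```bash
python3 - <<'E'
from h import *
rel([.649,-.201,.120]);print(get_state()["ft_torque"])
t,s=read_camera("top"),read_camera("side");u=(288,190);w=40
g=lambda p,u,w:cv2.resize(p["color"][u[1]-w*3//4:u[1]+w*3//4,u[0]-w:u[0]+w,::-1],(400,300),interpolation=cv2.INTER_CUBIC)
cv2.imwrite("pics/c4.png",np.hstack([g(t,(297,173),40),g(s,u,40)]))
E
```

```text
t 6.68 tcp [ 0.6496 -0.1976  0.1237] yaw y 135.9 j [-0.41  0.56  0.14  1.14  0.   -1.22] F [-0.8  3.7  8.5] gap 0.0582 g 64.8 zaxis [ 0.003  0.001 -1.   ]
slide mm [ 2.9 -1.9  3.7]
[ 1.01539562  0.4706065  -0.09657945]
```

View pics/c4.png

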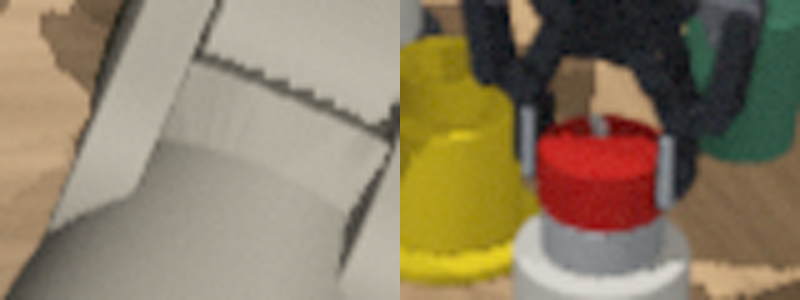

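The stripe at (599,126) in the right panel now points away from the side camera, which fits about 130° of turn. Testing with a small lift.

>>> jog_arm(moves=[{"slide": [0,0,-2],"fingers": 1,"angular": [0,0,0]},{"slide": [0,0,-4],"fingers": 1,"angular": [0,0,0]},{"slide": [0,0,-6],"fingers": 1,"angular": [0,0,0]}])

```text
clock: 7.03
tcp_pos: [0.6491, -0.1987, 0.1272]
orientation: [0.0, -0.389, 0.921, -0.0]
wrist_force: [2.1, -0.1, -2.2]
finger_gap: 0.058
grip_force: 65.0
```

>>> jog_arm(moves=[{"slide": [0,0,-6],"fingers": 1,"angular": [0,0,0]},{"slide": [0,0,-12],"fingers": 1,"angular": [0,0,0]},{"slide": [0,0,-20],"fingers": 1,"angular": [0,0,0]},{"slide": [0,0,-30],"fingers": 1,"angular": [0,0,0]},{"slide": [0,0,-45],"fingers": 1,"angular": [0,0,0]},{"slide": [0,0,-60],"fingers": 1,"angular": [0,0,0]},{"slide": [0,0,-70],"fingers": 1,"angular": [0,0,0]},{"slide": [0,0,-70],"fingers": 1,"angular": [0,0,0]},{"slide": [0,0,-70],"fingers": 1,"angular": [0,0,0]}])

```text
clock: 7.78
tcp_pos: [0.6493, -0.1989, 0.1984]
orientation: [0.001, -0.389, 0.921, -0.001]
wrist_force: [0.0, 0.4, -1.5]
finger_gap: 0.0586
grip_force: 65.2
```

```bash
python3 - <<'E'
from h import *
rel([.431,-.0436,.197]);print(get_state()["ft_torque"])
s=read_camera("side");u=(288,170);w=48
for d in tip_of("red_lid_mid",s):print(d,proj(s,get_state()["tcp_pos"]))
cv2.imwrite("pics/c5.png",cv2.resize(s["color"][u[1]-36:u[1]+36,u[0]-w:u[0]+w,::-1],(600,450),interpolation=cv2.INTER_CUBIC))
E
```

```text
t 7.78 tcp [ 0.6493 -0.1989  0.1984] yaw y 135.8 j [-0.42  0.53  0.27  1.31  0.   -1.21] F [ 0.   0.4 -1.5] gap 0.0586 g 65.2 zaxis [ 0.002 -0.001 -1.   ]
slide mm [ 41.  264.8   0.8]
[0.01657342 0.01939691 0.04028976]
{'point': [350.7, 218.5], 'p': 0.86} [289.16986839 165.85489689]
{'point': [332.4, 263.6], 'p': 0.82} [289.16986839 165.85489689]
{'point': [291.8, 166.1], 'p': 0.7} [289.16986839 165.85489689]
```

View pics/c5.png

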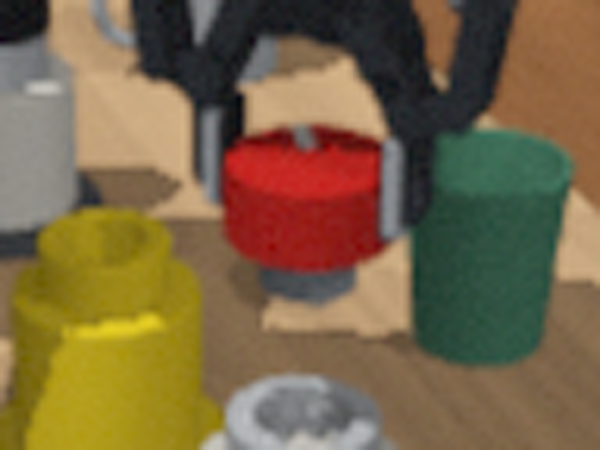

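The lid hangs level in the grip and the jar's mouth is open below it at (300,400). Carrying it to the coaster.

>>> jog_arm(moves=[{"slide": [4,25,0],"fingers": 1,"angular": [0,0,0]},{"slide": [8,55,0],"fingers": 1,"angular": [0,0,0]},{"slide": [13,85,0],"fingers": 1,"angular": [0,0,0]},{"slide": [18,115,0],"fingers": 1,"angular": [0,0,0]},{"slide": [23,145,0],"fingers": 1,"angular": [0,0,0]},{"slide": [27,175,0],"fingers": 1,"angular": [0,0,0]},{"slide": [32,205,0],"fingers": 1,"angular": [0,0,0]},{"slide": [37,235,0],"fingers": 1,"angular": [0,0,0]},{"slide": [40,255,0],"fingers": 1,"angular": [0,0,0]},{"slide": [41,265,0],"fingers": 1,"angular": [0,0,0]}])

```text
clock: 8.72
tcp_pos: [0.4271, -0.0415, 0.1964]
orientation: [-0.001, -0.389, 0.921, 0.001]
wrist_force: [-0.3, -0.6, -1.0]
finger_gap: 0.0583
grip_force: 65.2
```

>>> jog_arm(moves=[{"slide": [0,0,20],"fingers": 1,"angular": [0,0,0]},{"slide": [0,0,45],"fingers": 1,"angular": [0,0,0]},{"slide": [0,0,70],"fingers": 1,"angular": [0,0,0]},{"slide": [0,0,95],"fingers": 1,"angular": [0,0,0]},{"slide": [0,0,115],"fingers": 1,"angular": [0,0,0]},{"slide": [0,0,130],"fingers": 1,"angular": [0,0,0]},{"slide": [0,0,140],"fingers": 1,"angular": [0,0,0]},{"slide": [0,0,148],"fingers": 1,"angular": [0,0,0]},{"slide": [0,0,150],"fingers": 1,"angular": [0,0,0]},{"slide": [0,0,150],"fingers": 1,"angular": [0,0,0]}])

```text
clock: 9.55
tcp_pos: [0.4302, -0.0432, 0.0467]
orientation: [-0.0, -0.389, 0.921, 0.0]
wrist_force: [-0.1, 0.0, -1.2]
finger_gap: 0.0583
grip_force: 65.2
```

```bash
python3 - <<'E'
from h import *
rel([.431,-.0436,.038]);print(get_state()["ft_torque"])
s=read_camera("side");u=(190,205);w=48
cv2.imwrite("pics/c6.png",cv2.resize(s["color"][u[1]-36:u[1]+36,u[0]-w:u[0]+w,::-1],(600,450),interpolation=cv2.INTER_CUBIC))
E
```

```text
t 9.55 tcp [ 0.4302 -0.0432  0.0467] yaw y 135.8 j [-0.29  0.21 -0.62  0.74  0.   -1.08] F [-0.1  0.  -1.2] gap 0.0583 g 65.2 zaxis [-0.001  0.    -1.   ]
slide mm [-0.2 -0.9  8.7]
[ 0.06036881 -0.04041714 -0.04879454]
```

View pics/c6.png

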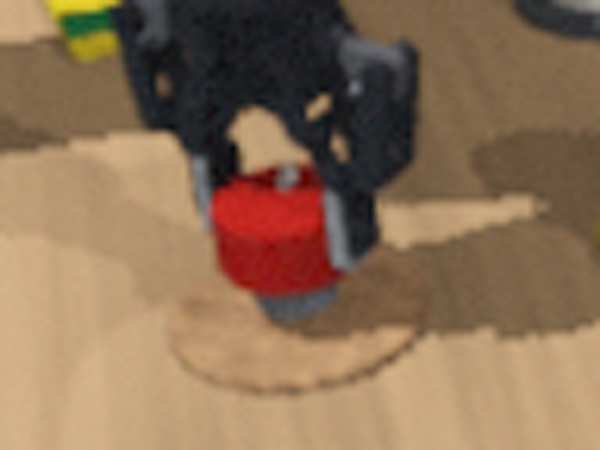

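The lid hovers centred over the coaster, with its plug at about (298,312) and the cork centre at about (298,335). Lowering the last 9 mm gently.

>>> jog_arm(moves=[{"slide": [0,0,2],"fingers": 1,"angular": [0,0,0]},{"slide": [0,0,4],"fingers": 1,"angular": [0,0,0]},{"slide": [0,0,6],"fingers": 1,"angular": [0,0,0]},{"slide": [0,0,7],"fingers": 1,"angular": [0,0,0]},{"slide": [0,0,8],"fingers": 1,"angular": [0,0,0]},{"slide": [0,0,8],"fingers": 1,"angular": [0,0,0]}])

```text
clock: 10.1
tcp_pos: [0.4303, -0.0431, 0.0392]
orientation: [0.0, -0.389, 0.921, 0.0]
wrist_force: [0.5, 0.0, -1.2]
finger_gap: 0.0583
grip_force: 65.2
```

>>> jog_arm(moves=[{"slide": [0,0,0.5],"fingers": 1,"angular": [0,0,0]},{"slide": [0,0,1],"fingers": 1,"angular": [0,0,0]},{"slide": [0,0,1.5],"fingers": 1,"angular": [0,0,0]},{"slide": [0,0,1.5],"fingers": 1,"angular": [0,0,0]}])

```text
clock: 10.43
tcp_pos: [0.4305, -0.0431, 0.0382]
orientation: [0.0, -0.389, 0.921, -0.0]
wrist_force: [-2.3, -0.0, 4.1]
finger_gap: 0.0582
grip_force: 66.1
```

Contact with the cork. Releasing gently.

>>> jog_arm(moves=[{"slide": [0,0,0],"fingers": 1,"angular": [0,0,0]},{"slide": [0,0,0],"fingers": 1,"angular": [0,0,0]},{"slide": [0,0,0],"fingers": 0.25,"angular": [0,0,0]},{"slide": [0,0,0],"fingers": 0.15,"angular": [0,0,0]},{"slide": [0,0,0],"fingers": 0,"angular": [0,0,0]},{"slide": [0,0,0],"fingers": 0,"angular": [0,0,0]},{"slide": [0,0,0],"fingers": 0,"angular": [0,0,0]},{"slide": [0,0,0],"fingers": 0,"angular": [0,0,0]}], squeeze=20)

```text
clock: 11.1
tcp_pos: [0.4304, -0.0431, 0.0377]
orientation: [0.0, -0.389, 0.921, 0.0]
wrist_force: [-0.2, 0.7, -0.1]
finger_gap: 0.0855
grip_force: 0.0
```

>>> jog_arm(moves=[{"slide": [0,0,-10],"fingers": 0,"angular": [0,0,0]},{"slide": [0,0,-30],"fingers": 0,"angular": [0,0,0]},{"slide": [0,0,-60],"fingers": 0,"angular": [0,0,0]},{"slide": [0,0,-90],"fingers": 0,"angular": [0,0,0]},{"slide": [0,0,-120],"fingers": 0,"angular": [0,0,0]},{"slide": [0,0,-140],"fingers": 0,"angular": [0,0,0]},{"slide": [0,0,-140],"fingers": 0,"angular": [0,0,0]},{"slide": [0,0,-140],"fingers": 0,"angular": [0,0,0]}])

```text
clock: 11.77
tcp_pos: [0.4313, -0.0434, 0.1788]
orientation: [0.001, -0.389, 0.921, -0.001]
wrist_force: [0.4, -0.1, -0.6]
finger_gap: 0.0854
grip_force: 0.0
```

```bash
python3 - <<'E'
from h import *
rel([.431,-.0436,.038])
s=read_camera("side");u=(190,205);w=48
cv2.imwrite("pics/c7.png",cv2.resize(s["color"][u[1]-36:u[1]+36,u[0]-w:u[0]+w,::-1],(600,450),interpolation=cv2.INTER_CUBIC))
E
```

```text
t 11.77 tcp [ 0.4313 -0.0434  0.1788] yaw y 135.8 j [-0.29  0.07 -0.41  1.08  0.   -1.08] F [ 0.4 -0.1 -0.6] gap 0.0854 g 0.0 zaxis [ 0.003 -0.001 -1.   ]
slide mm [  0.6   0.5 140.8]
```

View pics/c7.png

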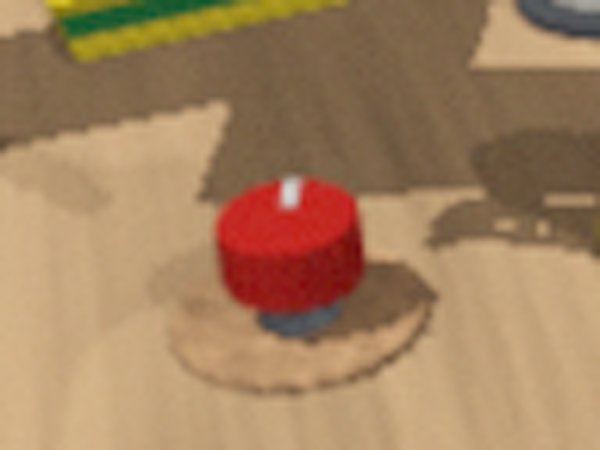

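The lid stands upright on its plug at (298,320), centred on the cork, and the gripper is clear of it.

```bash
python3 -c "
from workcell import *
print(hand_in())"
```

```text
the job is handed in; nothing more can be done
None
```

I unscrewed the red lid, lifted it off and set it upright on the cork coaster without touching the black-lidded jar; I handed the job in at about 12 s, but `hand_in()` returned no verdict.

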